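# Rinse the copper cup on the sprung glass rinser

## Robot

A 6-joint arm with a two-finger parallel gripper is mounted at the origin on the work surface. World frame = base frame: x ahead of the robot, y to its left, z up, the work surface at z = 0. Lengths are in m, angles in degrees, forces in N, time in s.
With the tool pointing down it reaches from about 0.35 to 0.975 m from the base axis. Payload 17.4 kg.
Tool frame: the origin (TCP) lies midway between the tips of the shut fingers; the grasp point (between the pads) lies behind it (arm.grip_point_offset is the z of the grasp point in the tool frame, in m); z points along the fingers, y is the direction in which the jaws open and shut (so a half turn about z gives the same grasp; the last joint's range is limited). The gripper opens to 85 mm and grips with 20 to 120 N. Pads are 22 mm wide; open, the fingers measure 114 mm over their backs; the gripper's body (76 mm by 85 mm) begins 54 mm behind the grasp point. The pads swing forward as they close: fully open they stand 13 mm farther back than shut.
Start: joints at [-71.551, 6.646, 82.598, -0, 90.757, -2.166], TCP at [0.238, -0.632, 0.231] pointing down, gripper open.
Joint ranges: [-162.19, 162.19], [-47.58, 125.68], [4.15, 143.07], [-65.23, 245.23], [0.69, 171.88], [-170.13, 170.13]. Speed limits (degrees/s): [108.29, 108.29, 127.2, 180, 180, 180].

## Interface

Orientations are given as [roll, pitch, yaw] about the fixed x, y, z axes, in that order (R = Rz(yaw) Ry(pitch) Rx(roll)).
In Python, from cell import read_state, eyes, close_job, arm gives the robot as it stands.
- The arm moves only by the tool apply_moves, never from a script. Its argument "plan" is a list of rows, each an object with "fingers": the opening, from 0 (shut) to 1 (fully open); "dp": the shift along the tool's x, y, z in mm, a list of three; "turn": the turn, a rotation vector about the tool's x, y, z in degrees, a list of three. A call has 1 to 5 rows; each row is the pose to reach, as a shift and turn from the pose commanded when the call began, along the tool's axes at that moment; what a row does not reach only later rows make up. A row lasts 1/12 s, in which the tool goes at most 41.7 mm and 7.16 degrees, less where a joint would pass 70% of its speed; a pose out of reach is approached as far as the arm can. A call with a gripper value outside its range is refused whole. The fingers move at their own pace and stop on an object; "newtons" is the grip in N (left out, the last holds). Time passes only in rows, so rows that repeat a pose let the fingers close. It gives the time, the measured TCP pose, the force and the opening at its end, in the units of the state.
- read_state(): the state, without advancing time (a new reading comes with each control period).
- eyes.read_camera(name): name is "scene" or "top" or "wrist"; returns the picture (384x512x3 uint8, blue, green, red); there is no depth.
- eyes.calibration(name): a dict with "intrinsics" (3x3 intrinsics, pixels), "view" (4x4, takes a point from world to camera coordinates). Camera axes: x right, y up, looking along -z (the intrinsics and any distortion apply to the point x, -y, -z); pixel columns grow to the right and rows downward; lengths in m; the calibration is good to about 2 mm. A picture is of the moment at which its call begins: read the wrist's pose just before it. calibration takes no time and is no camera call; for the wrist camera it gives the pose at the moment of the call.
- close_job(): hands the job in, once; it reports no verdict.
The state is a dict: "time": time; "q": joint angles; "qd": joint speeds; "effort": joint torques, N m; "position": TCP position; "tool_rot": TCP orientation; "contact_force": force on the tool from outside, world axes, zero at the start; "moment": the same for the moment, N m; "finger_gap": finger opening in m.
Only numpy, scipy, OpenCV 4.12 (cv2) and the standard library are available. Lean on these libraries where they do the work, as an engineer would, in place of code of your own. Each camera call takes 0.05 s, during which the arm holds its last target.

## Task

Turn the copper cup upside down and stand it on the glass rinser, mouth down and centred over the spray nozzle. Push it down until the sprung plate is at the bottom of its stroke, firmly but without forcing it, and keep it down for about two seconds; then let the plate rise and leave the cup upside down on it to drain. Leave the other things on the counter where they stand.

Things in the scene. Friction and masses are not known exactly. Their poses are not given: they have to be found in the camera images.
- cup_center (a point): Loose eight-sided copper cup (a regular octagonal prism with plain flat sides), 56 mm across opposite flats, 61 mm across corners, 76 mm tall, wall 4 mm, closed base 6 mm thick, about 160 g. It starts standing upright, mouth up. This point lies on its axis half-way up, 38 mm from the base and from the rim; z runs along the axis from the base to the mouth, and x is square to one of the flat sides (the flats face every 45 degrees from x). It lies still on any of its flat sides
- plate_top (a point): Centre of the upper face of the glass rinser's sprung plate: a round pale metal plate 92 mm across with a blue nozzle dome (18 mm wide, 10 mm high) standing up in its middle, over a black square tray 160 mm wide with a 26 mm high steel rim, fixed to the counter. At rest the plate's upper face is 45 mm above the counter; the rim of the upturned cup stands on it around the nozzle. z points up
- plate (a joint): How far the plate is pushed down (m): 0 at rest, 0.012 at the hard stop. The spring resists with about 4 N at the start of the stroke and 9 N at the bottom, and lifts the plate with the cup back to 0 when let go
- jigger: steel double-ended bar measure, hourglass shape, 44 mm wide, 74 mm tall, loose; a bystander. Origin at the centre of its underside
- white_cup: round white ceramic cup, 68 mm wide at the rim, 62 mm tall, loose; a bystander. Origin at the centre of its underside
- jar_a: amber jar with blue lid, 64 mm wide, 85 mm tall, loose; a bystander. Origin at the centre of its underside
- jar_b: green jar with white lid, 64 mm wide, 85 mm tall, loose; a bystander. Origin at the centre of its underside
- bitters: small amber bottle with yellow cap, 48 mm wide, 140 mm tall, loose; a bystander. Origin at the centre of its underside
Mind the look-alikes: they are no part of the job. Of the things shaped like the part that bears cup_center, the copper one is meant.

How it is judged:
By the outcome, as a careful person would: the job done as asked, in the order asked, and still so for the second after the job is handed in, with the robot touching nothing.
It also fails if it takes over 72 s, if anything falls off the work surface, if the arm or the gripper's body presses on something with over 40 N, if the wrist force passes 120 N, or if a joint passes its speed limit or range.

## Working session

There is one attempt and no reset: what is moved stays moved. The work goes in short steps, Python scripts to look and compute and a tool call to move; the robot and the scene stay as the last step left them, time stands still between calls to the robot, and variables do not carry over. Pictures are saved under pics/ and viewed, and the job is handed in when it is done.

Besides the shell and the picture viewer there is one more tool, called after "Call:" as name(argument=value, ...) on one line, values as JSON. apply_moves: Moves the arm, as the interface text tells. Its arguments: {"type":"object","properties":{"plan":{"type":"array"},"newtons":{"type":"number"}},"required":["plan"]}

```bash
ls; mkdir -p pics; python3 - <<'E'
from cell import read_state, eyes, close_job, arm
import cv2
s=read_state(); print(s); print(arm.grip_point_offset, [a for a in dir(arm) if a[0]!='_'])
for n in ("scene","top","wrist"):
    c=eyes.calibration(n); print(n,c)
    cv2.imwrite(f"pics/{n}0.png",eyes.read_camera(n))
E
```

```text
pics
{'time': 0.0, 'q': array([-7.15506734e+01,  6.67538706e+00,  8.26362542e+01,  1.68543052e-03,
        9.07569041e+01, -2.16357074e+00]), 'qd': array([-0.04899289, -0.00483827, -0.0029851 , -0.0488009 , -0.05714453,
        0.03179146]), 'effort': array([-2.02677516e-04, -7.31986141e+01, -6.32491708e+01, -6.37043127e-05,
        6.28350070e-03, -2.58299195e-06]), 'position': array([ 0.23759797, -0.6315938 ,  0.23054181]), 'tool_rot': array([-1.79931567e+02, -4.27186446e-03,  2.06129160e+01]), 'contact_force': array([ 0.39259898,  0.47663387, -0.7951015 ]), 'moment': array([-0.03345034, -0.01045771, -0.01899312]), 'finger_gap': 0.0851208910443262}
-0.0187 ['Unreachable', 'grip_point_offset']
scene {'intrinsics': array([[419.6920808 ,   0.        , 251.35378374],
       [  0.        , 419.6920808 , 191.15901781],
       [  0.        ,   0.        ,   1.        ]]), 'view': array([[ 0.29199124,  0.95636858, -0.0100125 , -0.09497107],
       [-0.79111997,  0.24739527,  0.55939679,  0.46697471],
       [ 0.53746657, -0.15541787,  0.82883954, -1.34401988],
       [ 0.        ,  0.     
[... 287 characters left out ...]
.98338974, -0.01712432,  0.18069693, -0.59363572],
       [-0.1803581 ,  0.019622  ,  0.98340527, -0.90685103],
       [ 0.        ,  0.        ,  0.        ,  1.        ]])}
wrist {'intrinsics': array([[315.70571906,   0.        , 250.25416594],
       [  0.        , 315.70571906, 196.80517211],
       [  0.        ,   0.        ,   1.        ]]), 'view': array([[ 3.51634002e-01, -9.36137164e-01, -8.59569945e-04,
        -6.75372029e-01],
       [ 8.99895954e-01,  3.38273725e-01, -2.75242002e-01,
         3.56769679e-02],
       [ 2.57955037e-01,  9.60109232e-02,  9.61374590e-01,
        -3.78154160e-01],
       [ 0.00000000e+00,  0.00000000e+00,  0.00000000e+00,
         1.00000000e+00]])}
```

View pics/scene0.png

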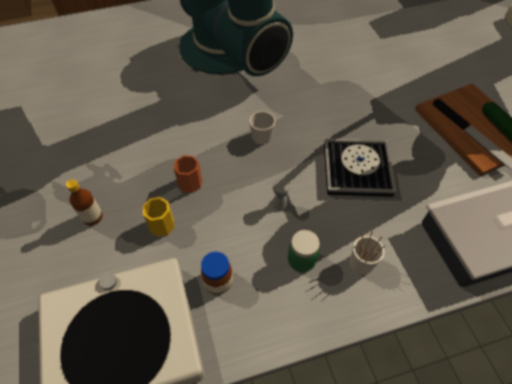

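View pics/top0.png

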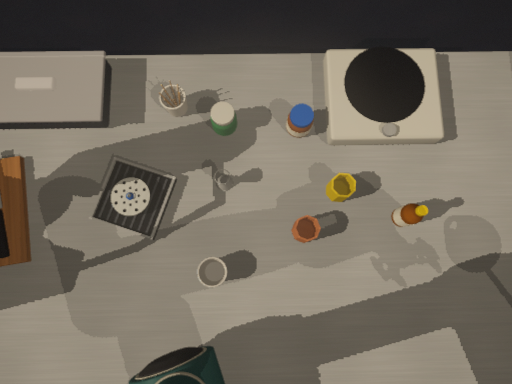

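View pics/wrist0.png

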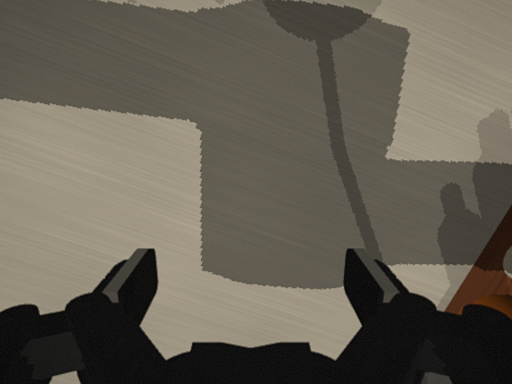

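The scene picture shows the copper cup at about (188,174) with the yellow look-alike beside it at (158,216). The rinser is at (360,163). In the top view the copper cup is at (306,229) and the nozzle at about (130,197). Next I'll measure them.

```bash
cat > h.py <<'E'
import numpy as np, cv2
from cell import read_state, eyes, close_job, arm
from scipy.spatial.transform import Rotation as Ro
def ray(name,uv,cal=None):
    c=cal or eyes.calibration(name); K=c["intrinsics"]; V=c["view"]
    d=np.linalg.solve(K,[uv[0],uv[1],1.]); d=np.array([d[0],-d[1],-d[2]])
    R=V[:3,:3]; return -R.T@V[:3,3], R.T@d
def onz(name,uv,z,cal=None):
    o,d=ray(name,uv,cal); return o+d*(z-o[2])/d[2]
def proj(name,P,cal=None):
    c=cal or eyes.calibration(name); p=c["view"][:3,:3]@np.array(P)+c["view"][:3,3]
    q=c["intrinsics"]@np.array([p[0],-p[1],-p[2]]); return q[:2]/q[2]
def two(uv1,n1,uv2,n2):
    o1,d1=ray(n1,uv1);o2,d2=ray(n2,uv2)
    A=np.stack([d1,-d2],1); s=np.linalg.lstsq(A,o2-o1,rcond=None)[0]
    a,b=o1+s[0]*d1,o2+s[1]*d2; return (a+b)/2, np.linalg.norm(a-b)
def pose():
    s=read_state(); return s,np.array(s["position"]),Ro.from_euler("xyz",s["tool_rot"],degrees=True)
E
python3 - <<'E'
from h import *
t=cv2.imread("pics/top0.png"); s=cv2.imread("pics/scene0.png")
a=cv2.resize(t[200:260,276:356],None,fx=8,fy=8,interpolation=cv2.INTER_CUBIC)
cv2.imwrite("pics/cuptop.png",a)
b=cv2.resize(t[150:245,85:185],None,fx=6,fy=6,interpolation=cv2.INTER_CUBIC); cv2.imwrite("pics/rinsetop.png",b)
a=cv2.resize(s[145:200,160:220],None,fx=10,fy=10,interpolation=cv2.INTER_CUBIC); cv2.imwrite("pics/cupscene.png",a)
a=cv2.resize(s[130:205,315:405],None,fx=7,fy=7,interpolation=cv2.INTER_CUBIC); cv2.imwrite("pics/rinsescene.png",a)
print("nozzle",onz("top",(130,196.5),.055),"cup",onz("top",(306,228),.076))
for n,uv,z in (("yellow",(342,186),.076),("white",(211,271),.062),("jarb",(222,113),.085),("jara",(301,116),.085),("jig",(223,177),.074),("bit",(421,211),.14)): print(n,onz("top",uv,z))
E
```

```text
nozzle [0.57857127 0.19562087 0.055     ] cup [ 0.49549963 -0.21061083  0.076     ]
yellow [ 0.59100401 -0.29805999  0.076     ]
white [0.40406509 0.00579022 0.062     ]
jarb [ 0.76940191 -0.02195976  0.085     ]
jara [ 0.75929181 -0.2083665   0.085     ]
jig [ 0.61739024 -0.02291034  0.074     ]
bit [ 0.5217571  -0.45000799  0.14      ]
```

View pics/cuptop.png

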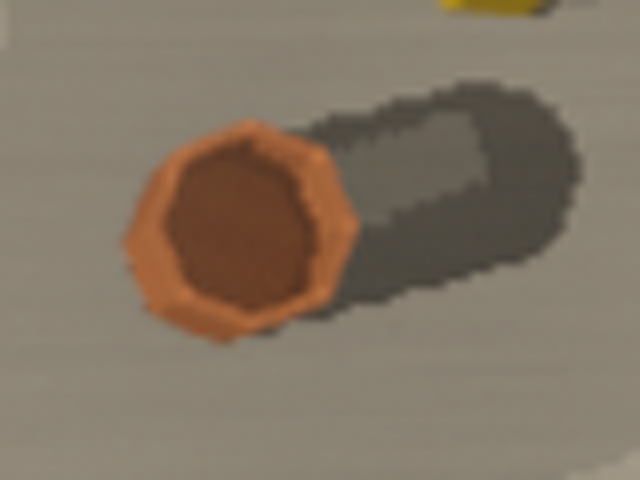

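View pics/rinsetop.png

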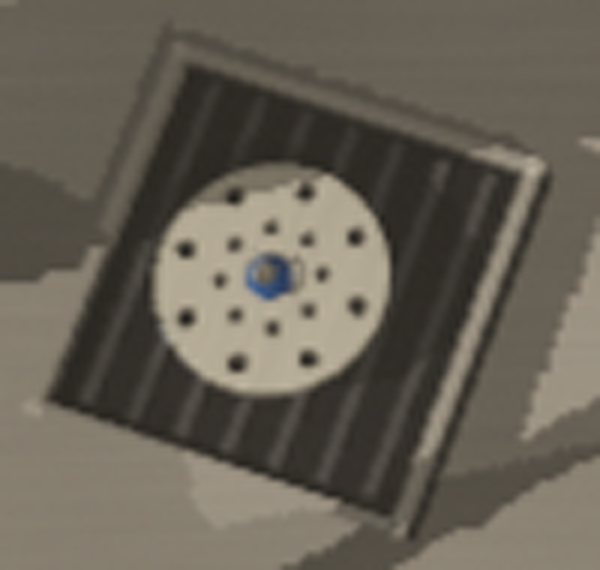

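View pics/cupscene.png

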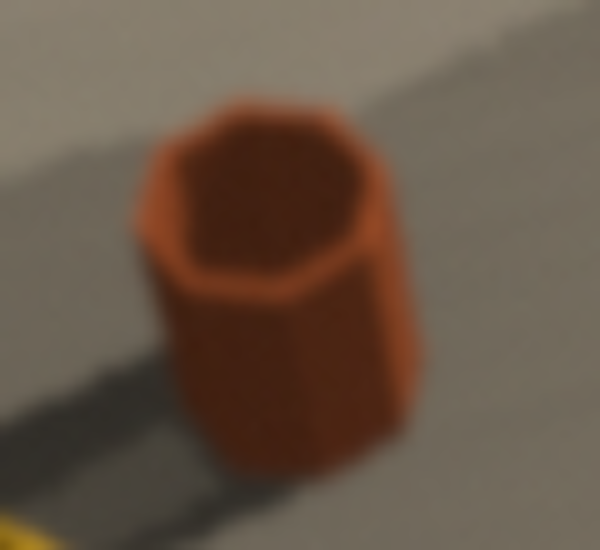

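View pics/rinsescene.png

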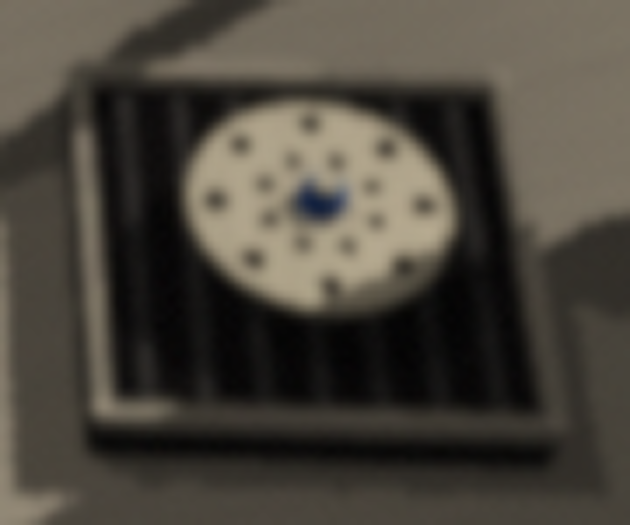

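```bash
python3 - <<'E'
from h import *
off=-0.44
T=[(252,122),(325,153),(358,228),(328,302),(225,342),(150,308),(124,240),(163,155)]
W=np.array([onz("top",(u/8+276+off,v/8+200+off),.076)[:2] for u,v in T])
S=[(245,100),(340,105),(383,165),(375,240),(290,303),(185,285),(137,225),(160,150)]
W2=np.array([onz("scene",(u/10+160+off,v/10+145+off),.076)[:2] for u,v in S])
for w in (W,W2):
    c=(w.max(0)+w.min(0))/2
    (cc,r)=cv2.minEnclosingCircle(w.astype(np.float32)*1000)
    a=np.degrees(np.arctan2(*(w-w.mean(0)).T[::-1]))
    print("mean",w.mean(0),cc,r,np.linalg.norm(w-w.mean(0),axis=1).round(4)); print(np.round(a%45,1))
for n,uv in (("top",(272/6+85+off,280/6+150+off)),("scene",(320/7+315+off,207/7+130+off))): print(n,"plate",onz(n,uv,.045))
# mask of plate
for n,img in (("top","pics/top0.png"),("scene","pics/scene0.png")):
    im=cv2.imread(img); u0,v0=(130,196) if n=="top" else (360,160)
    g=im.min(2); m=np.zeros_like(g); cv2.circle(m,(u0,v0),27,255,-1)
    b=((im.max(2)>85)&(m>0)).astype(np.uint8)
    nlab,l,st,ce=cv2.connectedComponentsWithStats(b); 
    k=1+np.argmax(st[1:,4]); cs,_=cv2.findContours((l==k).astype(np.uint8),cv2.RETR_EXTERNAL,cv2.CHAIN_APPROX_NONE)
    h=cv2.convexHull(max(cs,key=len)); e=cv2.fitEllipse(h); print(n,e,onz(n,e[0],.045))
E
```

```text
mean [ 0.49455228 -0.2097708 ] (494.02825927734375, -209.62355041503906) 33.530517578125 [0.0313 0.0331 0.0334 0.0315 0.0317 0.034  0.0333 0.0306]
[36.8 41.   0.3  4.3 34.6 38.7  3.3 44.1]
mean [ 0.49803919 -0.21157595] (499.1385803222656, -210.53799438476562) 31.217876434326172 [0.0296 0.0312 0.0285 0.0298 0.0323 0.0304 0.0301 0.0293]
[42.  43.1  1.2  1.9 43.4 41.1 44.1 45. ]
top plate [0.58092587 0.19891703 0.045     ]
scene plate [0.58552123 0.19858372 0.045     ]
top ((129.6792449951172, 196.44651794433594), (38.00699234008789, 40.983367919921875), 56.74594497680664) [0.58040831 0.19940042 0.045     ]
scene ((359.86956787109375, 158.69149780273438), (29.40635108947754, 38.396827697753906), 99.46089935302734) [0.58398027 0.19823193 0.045     ]
```

```bash
cat >> h.py <<'E'
def rot(jaw,tilt,):
    """y_tool horizontal at yaw jaw; tool z = down, leaned by tilt toward right-hand (jaw-90) direction"""
    j=np.radians(jaw);a=np.radians(tilt)
    y=np.array([np.cos(j),np.sin(j),0]); t=np.array([np.sin(j),-np.cos(j),0])
    z=np.cos(a)*np.array([0,0,-1.])+np.sin(a)*t
    return Ro.from_matrix(np.stack([np.cross(y,z),y,z],1))
def go(P,R,label=""):
    s,p,R0=pose()
    d=R0.inv().apply(np.array(P)-p)*1000; w=np.degrees((R0.inv()*R).as_rotvec())
    print(label,"dp",d.round(1),"|%.0f|"%np.linalg.norm(d),"turn",w.round(2),"|%.1f|"%np.linalg.norm(w))
E
python3 - <<'E'
from h import *
R=rot(-23.7,45); z=R.as_matrix()[:,2]; P=np.array([.496,-.2105,.045]); g=P+.0225*z
print(g,g-.11*z, R.as_euler("xyz",degrees=True))
go([.33,-.40,.30],rot(-50,0),"via"); go(g-.11*z,R,"pre")
E
```

```text
[ 0.48960505 -0.2250681   0.0290901 ] [ 0.52086925 -0.15384627  0.10687184] [-180.    45.    66.3]
via dp [ 168.  -184.3  -69.1] |259| turn [-5.000e-02 -1.000e-02 -1.938e+01] |19.4|
pre dp [ 433.3 -347.4  124.2] |569| turn [-17.96 -42.56 -43.25] |63.3|
```

Call:
apply_moves(plan=[{"fingers":1,"dp":[34,-37,-30],"turn":[0,0,-4]},{"fingers":1,"dp":[67,-74,-60],"turn":[0,0,-8]},{"fingers":1,"dp":[100,-110,-70],"turn":[0,0,-12]},{"fingers":1,"dp":[134,-147,-70],"turn":[0,0,-16]},{"fingers":1,"dp":[168,-184,-70],"turn":[0,0,-19]}])

```text
time: 0.57
position: [0.3096, -0.4506, 0.2983]
tool_rot: [179.9, 0.0, 39.8]
contact_force: [1.6, 0.2, 0.8]
finger_gap: 0.0854
```

```bash
python3 - <<'E'
from h import *
s,p,_=pose(); print(s["time"],p,s["tool_rot"],s["q"].round(1))
go([.521,-.154,.18],rot(-23.7,45),"pre")
E
```

```text
0.5667 [ 0.30960492 -0.45057096  0.29833963] [1.79921564e+02 6.18902523e-03 3.97917490e+01] [-58.2 -10.   92.7   0.   97.2  -8. ]
pre dp [352.2 -92.7 118.2] |383| turn [-10.33 -44.15 -25.15] |51.9|
```

Call:
apply_moves(plan=[{"fingers":1,"dp":[35,-9,12],"turn":[-1,-4.4,-2.5]},{"fingers":1,"dp":[70,-18,24],"turn":[-2,-8.8,-5]},{"fingers":1,"dp":[105,-27,36],"turn":[-3,-13.2,-7.5]},{"fingers":1,"dp":[140,-36,48],"turn":[-4,-17.6,-10]},{"fingers":1,"dp":[170,-45,60],"turn":[-5,-22,-12.5]}])

```text
time: 0.98
position: [0.4124, -0.3074, 0.2375]
tool_rot: [177.2, 22.6, 51.8]
contact_force: [0.1, -1.7, -0.0]
finger_gap: 0.0854
```

```bash
python3 - <<'E'
from h import *
s,p,_=pose(); print(s["time"],p,s["tool_rot"],s["q"].round(1))
go([.521,-.154,.18],rot(-23.7,45),"pre")
E
```

```text
0.9833 [ 0.41241978 -0.30739539  0.2374994 ] [177.15128846  22.55309576  51.83107758] [-27.1 -13.3 103.2 -22.7  91.5  10.2]
pre dp [195.4  -8.5 -19.3] |197| turn [ -5.29 -22.01 -12.65] |25.9|
```

Call:
apply_moves(plan=[{"fingers":1,"dp":[38,-2,-4],"turn":[-1.1,-4.6,-2.6]},{"fingers":1,"dp":[76,-4,-8],"turn":[-2.2,-9.2,-5.2]},{"fingers":1,"dp":[115,-5,-12],"turn":[-3.3,-13.8,-7.8]},{"fingers":1,"dp":[155,-7,-16],"turn":[-4.4,-18.4,-10.4]},{"fingers":1,"dp":[190,-8,-19],"turn":[-5.3,-22,-12.6]}])

```text
time: 1.4
position: [0.5187, -0.1573, 0.1814]
tool_rot: [-179.9, 45.0, 66.4]
contact_force: [0.3, -1.6, 0.2]
finger_gap: 0.0853
```

Call:
apply_moves(plan=[{"fingers":1,"dp":[0,0,0],"turn":[0,0,0]},{"fingers":1,"dp":[0,0,0],"turn":[0,0,0]},{"fingers":1,"dp":[0,0,0],"turn":[0,0,0]}])

```text
time: 1.65
position: [0.5179, -0.1599, 0.1821]
tool_rot: [-179.9, 44.8, 66.2]
contact_force: [-0.0, -0.2, 0.5]
finger_gap: 0.0856
```

```bash
python3 - <<'E'
from h import *
s,p,_=pose(); print(s["time"],p,s["tool_rot"],s["q"].round(1))
R=rot(-23.7,45); z=R.as_matrix()[:,2]; P=np.array([.496,-.2105,.045]); g=P+.0225*z
go(g-.09*z,R,"pre"); go(g,R,"g")
cal=eyes.calibration("wrist")
cv2.imwrite("pics/w1.png",eyes.read_camera("wrist"));cv2.imwrite("pics/t1.png",eyes.read_camera("top"))
print(proj("wrist",[.496,-.2105,.076],cal))
E
```

```text
1.65 [ 0.51786365 -0.15988929  0.18208288] [-179.87184787   44.75663517   66.22386973] [ 1.000e-01  1.400e+00  1.007e+02 -4.040e+01  9.760e+01  2.560e+01]
pre dp [57.7  0.5 68.7] |90| turn [-0.18 -0.24 -0.05] |0.3|
g dp [ 57.3   0.8 158.7] |169| turn [-0.18 -0.24 -0.05] |0.3|
[250.961074   150.23996462]
```

View pics/w1.png

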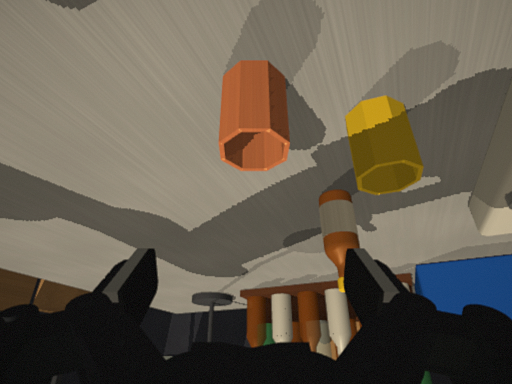

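View pics/t1.png

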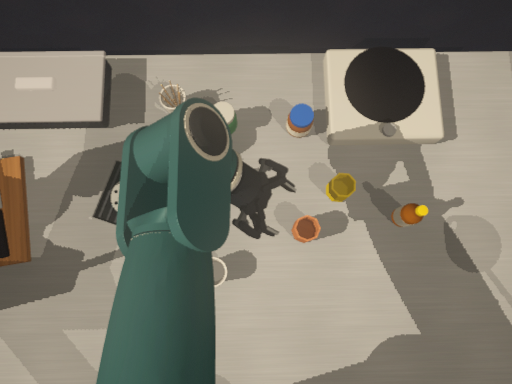

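The wrist view shows the copper rim centred near (254,150), against a predicted (251,150). One side face looks squarely at the camera, so the jaws line up with the flats. I'll move in to the grasp.

Call:
apply_moves(plan=[{"fingers":1,"dp":[29,0,15],"turn":[0,0,0]},{"fingers":1,"dp":[57,0,35],"turn":[0,0,0]},{"fingers":1,"dp":[57,0,70],"turn":[0,0,0]},{"fingers":1,"dp":[57,0,90],"turn":[0,0,0]},{"fingers":1,"dp":[57,0,90],"turn":[0,0,0]}])

```text
time: 2.17
position: [0.5057, -0.1834, 0.0758]
tool_rot: [-179.6, 44.8, 66.2]
contact_force: [0.4, -0.4, -1.4]
finger_gap: 0.0854
```

Call:
apply_moves(plan=[{"fingers":1,"dp":[0,0,22],"turn":[0,0,0]},{"fingers":1,"dp":[0,0,45],"turn":[0,0,0]},{"fingers":1,"dp":[0,0,60],"turn":[0,0,0]},{"fingers":1,"dp":[0,0,68],"turn":[0,0,0]},{"fingers":1,"dp":[0,0,68],"turn":[0,0,0]}])

```text
time: 2.58
position: [0.4883, -0.2257, 0.0301]
tool_rot: [-179.9, 44.8, 66.0]
contact_force: [0.1, -0.0, -0.5]
finger_gap: 0.0852
```

```bash
python3 - <<'E'
from h import *
s,p,_=pose(); print(s["time"],p,s["tool_rot"],s["contact_force"])
R=rot(-23.7,45); z=R.as_matrix()[:,2]; P=np.array([.496,-.2105,.045]); g=P+.0225*z
go(g,R,"g")
cv2.imwrite("pics/s2.png",eyes.read_camera("scene")[100:260,100:300].repeat(3,0).repeat(3,1));cv2.imwrite("pics/w2.png",eyes.read_camera("wrist"))
E
```

```text
2.5833 [ 0.4883029  -0.22571371  0.03013024] [-179.92305854   44.76003532   66.03350595] [ 0.14341716 -0.00311154 -0.46513432]
g dp [ 1.5  0.9 -0.1] |2| turn [-0.26 -0.24 -0.19] |0.4|
```

View pics/s2.png

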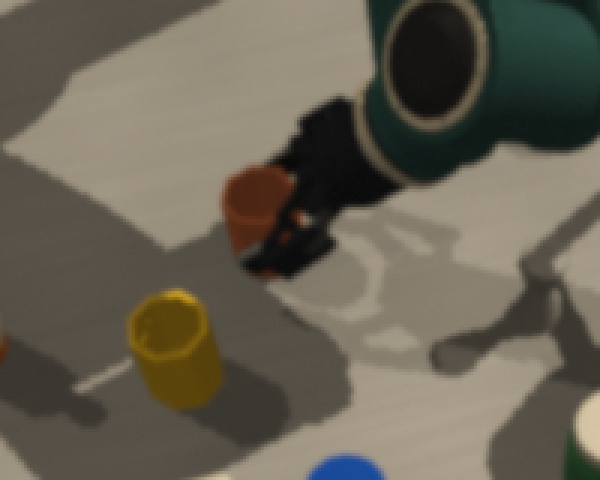

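View pics/w2.png

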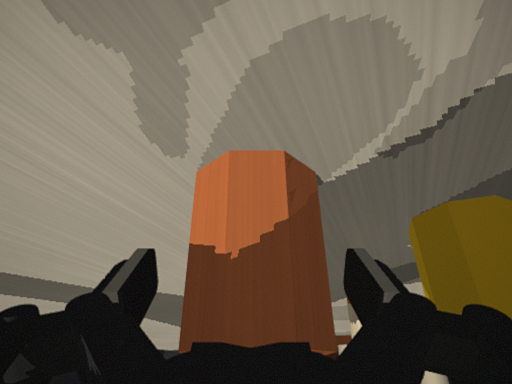

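The fingers straddle the cup at 45°, with the cup at (180–335) between tips at 155 and 345. A small shift toward the right finger would centre it. I'll nudge and close.

```bash
python3 - <<'E'
from h import *
cal=eyes.calibration("wrist"); s,p,R=pose()
for y in (0,.03,-.03): print(y,proj("wrist",p+R.apply([0,y,-.02]),cal))
E
```

```text
0 [250.22096172 274.52947672]
0.03 [319.80890459 274.45815313]
-0.03 [180.63279866 274.60080054]
```

Call:
apply_moves(newtons=40, plan=[{"fingers":1,"dp":[0,2,0],"turn":[0,0,0]},{"fingers":0.3,"dp":[0,2,0],"turn":[0,0,0]},{"fingers":0.3,"dp":[0,2,0],"turn":[0,0,0]},{"fingers":0.3,"dp":[0,2,0],"turn":[0,0,0]},{"fingers":0.3,"dp":[0,2,0],"turn":[0,0,0]}])

```text
time: 3.1
position: [0.4912, -0.2252, 0.0304]
tool_rot: [-180.0, 44.8, 66.2]
contact_force: [1.1, 3.4, 4.9]
finger_gap: 0.0554
```

Call:
apply_moves(plan=[{"fingers":0.3,"dp":[0,0,0],"turn":[0,0,0]},{"fingers":0.3,"dp":[0,0,0],"turn":[0,0,0]},{"fingers":0.3,"dp":[0,0,0],"turn":[0,0,0]},{"fingers":0.3,"dp":[0,0,0],"turn":[0,0,0]}])

```text
time: 3.43
position: [0.4912, -0.2252, 0.0304]
tool_rot: [-180.0, 44.8, 66.2]
contact_force: [0.3, 3.2, 6.8]
finger_gap: 0.0554
```

```bash
cat >> h.py <<'E'
def gp(P,jaw,tilt,off=.0225):
    R=rot(jaw,tilt); return np.array(P)+off*R.as_matrix()[:,2],R
E
python3 - <<'E'
from h import *
go(*gp([.496,-.21,.13],-23.8,45),"up")
go(*gp([.485,-.16,.15],-23.8,10),"mid")
go(*gp([.48,-.15,.15],-23.8,-45),"over")
E
```

```text
up dp [-59.   -1.8 -59.4] |84| turn [-0.06 -0.24 -0.03] |0.2|
mid dp [ -30.8  -32.1 -106.7] |116| turn [-0.05 34.76 -0.05] |34.8|
over dp [ -16.1  -40.8 -130.1] |137| turn [-3.000e-02  8.976e+01 -7.000e-02] |89.8|
```

Call:
apply_moves(plan=[{"fingers":0.3,"dp":[-10,0,-10],"turn":[0,0,0]},{"fingers":0.3,"dp":[-28,0,-28],"turn":[0,0,0]},{"fingers":0.3,"dp":[-50,-2,-50],"turn":[0,0,0]},{"fingers":0.3,"dp":[-60,-5,-65],"turn":[0,5,0]},{"fingers":0.3,"dp":[-55,-10,-80],"turn":[0,11,0]}])

```text
time: 3.85
position: [0.4893, -0.2055, 0.1284]
tool_rot: [179.9, 33.6, 66.2]
contact_force: [-0.8, 0.8, -1.6]
finger_gap: 0.0556
```

```bash
python3 - <<'E'
from h import *
go(*gp([.485,-.16,.15],-23.8,10),"mid")
go(*gp([.48,-.15,.15],-23.8,-45),"over")
E
```

```text
mid dp [ 30.2 -22.3 -19.4] |42| turn [ 4.000e-02  2.358e+01 -2.000e-02] |23.6|
over dp [ 49.2 -30.9 -39.5] |70| turn [5.000e-02 7.858e+01 0.000e+00] |78.6|
```

Call:
apply_moves(plan=[{"fingers":0.3,"dp":[8,-5,-5],"turn":[0,6.5,0]},{"fingers":0.3,"dp":[15,-10,-10],"turn":[0,13,0]},{"fingers":0.3,"dp":[23,-16,-15],"turn":[0,20,0]},{"fingers":0.3,"dp":[30,-22,-20],"turn":[0,27,0]},{"fingers":0.3,"dp":[34,-24,-24],"turn":[0,34,0]}])

```text
time: 4.27
position: [0.4838, -0.1567, 0.1283]
tool_rot: [179.9, -0.6, 66.2]
contact_force: [0.1, 0.6, -2.0]
finger_gap: 0.0557
```

```bash
python3 - <<'E'
from h import *
go(*gp([.48,-.15,.12],-23.8,-45),"over")
E
```

```text
over dp [20.3 -6.3 24.4] |32| turn [ 0.08 44.42  0.06] |44.4|
```

Call:
apply_moves(plan=[{"fingers":0.3,"dp":[3,-1,-3],"turn":[0,6.5,0]},{"fingers":0.3,"dp":[6,-2,-3],"turn":[0,13,0]},{"fingers":0.3,"dp":[9,-4,0],"turn":[0,20,0]},{"fingers":0.3,"dp":[13,-5,3],"turn":[0,27,0]},{"fingers":0.3,"dp":[17,-6,7],"turn":[0,34,0]}])

```text
time: 4.68
position: [0.4854, -0.1402, 0.1216]
tool_rot: [179.8, -34.5, 66.3]
contact_force: [0.4, 1.3, -2.4]
finger_gap: 0.0552
```

```bash
python3 - <<'E'
from h import *
go(*gp([.48,-.15,.10],-23.8,-45),"over")
go(*gp([.48,-.15,.06],-23.8,-45),"over")
s=read_state();print(s["q"].round(1))
E
```

```text
over dp [-17.3  -1.1  33.6] |38| turn [ 0.2  10.47  0.08] |10.5|
over dp [-40.   -1.3  66.6] |78| turn [ 0.2  10.47  0.08] |10.5|
[-37.6  -9.1 113.4  33.6  85.7 -19.4]
```

Call:
apply_moves(plan=[{"fingers":0.3,"dp":[-5,0,10],"turn":[0,5.5,0]},{"fingers":0.3,"dp":[-17,0,33],"turn":[0,10.5,0]},{"fingers":0.3,"dp":[-27,0,48],"turn":[0,10.5,0]},{"fingers":0.3,"dp":[-27,0,48],"turn":[0,10.5,0]},{"fingers":0.3,"dp":[-27,0,48],"turn":[0,10.5,0]}])

```text
time: 5.1
position: [0.4867, -0.1355, 0.065]
tool_rot: [-179.8, -44.7, 66.0]
contact_force: [0.2, -0.3, -0.2]
finger_gap: 0.0553
```

```bash
python3 - <<'E'
from h import *
s,p,_=pose(); print(s["tool_rot"],s["contact_force"])
go(*gp([.48,-.15,.031],-23.8,-45),"lay")
cv2.imwrite("pics/s3.png",eyes.read_camera("scene")[100:260,100:300].repeat(3,0).repeat(3,1));cv2.imwrite("pics/w3.png",eyes.read_camera("wrist"))
E
```

```text
[-179.83003175  -44.72128085   66.02762507] [ 0.15895407 -0.31188135 -0.19308018]
lay dp [-35.1  -0.1  35.4] |50| turn [-0.05  0.28 -0.12] |0.3|
```

View pics/s3.png

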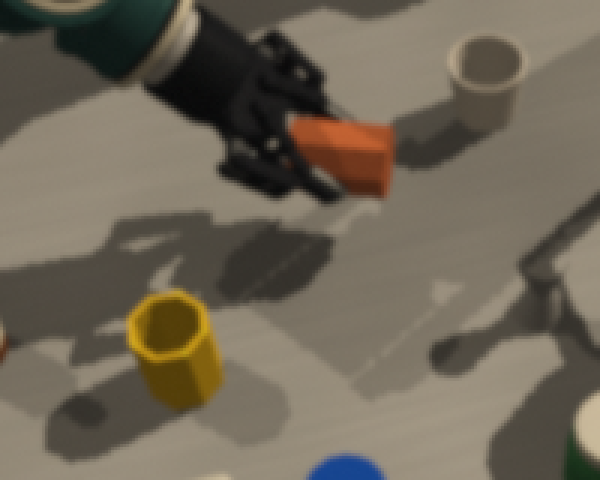

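View pics/w3.png

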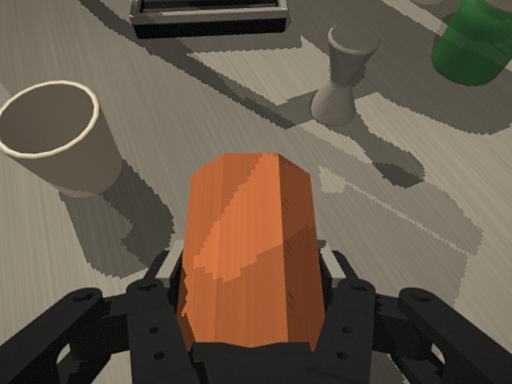

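The wrist view shows the cup on its side, squarely in the jaws, with the white cup at (60,135) and jigger at (345,75) well clear. I'll lower it gently.

Call:
apply_moves(plan=[{"fingers":0.3,"dp":[-15,0,15],"turn":[0,0.3,0]},{"fingers":0.3,"dp":[-28,0,28],"turn":[0,0.3,0]},{"fingers":0.3,"dp":[-33,0,33],"turn":[0,0.3,0]},{"fingers":0.3,"dp":[-33,0,33],"turn":[0,0.3,0]},{"fingers":0.3,"dp":[-33,0,33],"turn":[0,0.3,0]}])

```text
time: 5.62
position: [0.4873, -0.1358, 0.0193]
tool_rot: [-180.0, -45.0, 66.1]
contact_force: [0.1, -0.4, -0.8]
finger_gap: 0.0554
```

Call:
apply_moves(plan=[{"fingers":0.3,"dp":[-1.5,0,1.5],"turn":[0,0,0]},{"fingers":0.3,"dp":[-3,0,3],"turn":[0,0,0]},{"fingers":0.3,"dp":[-3,0,3],"turn":[0,0,0]}])

```text
time: 5.87
position: [0.487, -0.1359, 0.0143]
tool_rot: [-180.0, -45.0, 66.1]
contact_force: [1.3, -0.7, 0.3]
finger_gap: 0.0557
```

Call:
apply_moves(plan=[{"fingers":0.3,"dp":[-0.7,0,0.7],"turn":[0,0,0]},{"fingers":0.3,"dp":[-0.7,0,0.7],"turn":[0,0,0]}])

```text
time: 6.03
position: [0.4872, -0.1359, 0.0141]
tool_rot: [-180.0, -45.1, 66.1]
contact_force: [-4.8, -0.5, 11.0]
finger_gap: 0.0556
```

Call:
apply_moves(plan=[{"fingers":0.3,"dp":[-0.7,0,0.7],"turn":[0,0,0]},{"fingers":0.3,"dp":[-0.7,0,0.7],"turn":[0,0,0]}])

```text
time: 6.2
position: [0.4873, -0.1359, 0.0141]
tool_rot: [180.0, -45.1, 66.2]
contact_force: [-11.7, -0.1, 23.8]
finger_gap: 0.0552
```

Call:
apply_moves(plan=[{"fingers":0.3,"dp":[0.8,0,-0.8],"turn":[0,0,0]},{"fingers":1,"dp":[0.8,0,-0.8],"turn":[0,0,0]},{"fingers":1,"dp":[0.8,0,-0.8],"turn":[0,0,0]},{"fingers":1,"dp":[0.8,0,-0.8],"turn":[0,0,0]},{"fingers":1,"dp":[0.8,0,-0.8],"turn":[0,0,0]}])

```text
time: 6.62
position: [0.4867, -0.1357, 0.0128]
tool_rot: [-179.9, -45.0, 66.0]
contact_force: [0.7, 0.4, -0.4]
finger_gap: 0.0853
```

Call:
apply_moves(plan=[{"fingers":1,"dp":[0,0,0],"turn":[0,0,0]},{"fingers":1,"dp":[0,0,-20],"turn":[0,0,0]},{"fingers":1,"dp":[0,0,-50],"turn":[0,0,0]},{"fingers":1,"dp":[0,0,-85],"turn":[0,0,0]},{"fingers":1,"dp":[0,0,-110],"turn":[0,0,0]}])

```text
time: 7.03
position: [0.4548, -0.2082, 0.0924]
tool_rot: [-179.9, -45.0, 66.1]
contact_force: [1.0, -0.2, -0.4]
finger_gap: 0.0851
```

```bash
python3 - <<'E'
from h import *
s,p,_=pose(); print(s["time"],p,s["tool_rot"])
cv2.imwrite("pics/w4.png",eyes.read_camera("wrist"))
cv2.imwrite("pics/s4.png",eyes.read_camera("scene")[100:260,100:300].repeat(3,0).repeat(3,1))
t=eyes.read_camera("top"); cv2.imwrite("pics/t4.png",t)
E
```

```text
7.0333 [ 0.45484723 -0.20820653  0.09237654] [-179.94383388  -45.00161035   66.07812817]
```

View pics/w4.png

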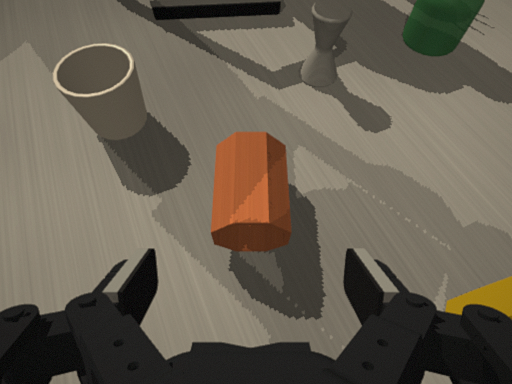

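View pics/s4.png

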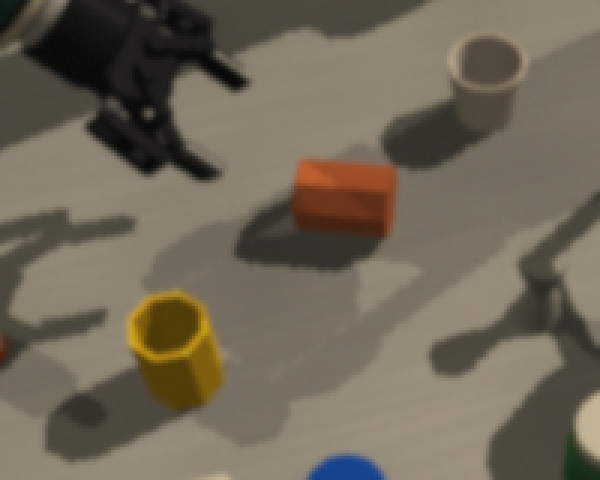

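View pics/t4.png

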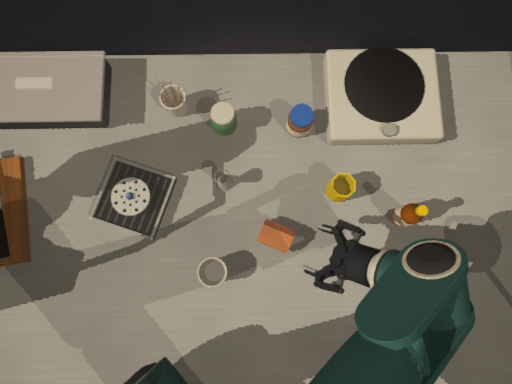

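The cup lies on a flat with its base toward the upper left: (276,236) in the top view, (250,190) in the wrist view. I'll measure its ends.

```bash
python3 - <<'E'
from h import *
t=cv2.imread("pics/t4.png"); h=cv2.cvtColor(t,cv2.COLOR_BGR2HSV)
m=cv2.inRange(h,(3,140,60),(16,255,255)); k=np.zeros_like(m); k[215:260,250:300]=m[215:260,250:300]
cs,_=cv2.findContours(k,cv2.RETR_EXTERNAL,cv2.CHAIN_APPROX_NONE); c=max(cs,key=cv2.contourArea)
r=cv2.minAreaRect(c); b=cv2.boxPoints(r); print(r)
W=np.array([onz("top",p,.033) for p in b]); print(W.round(4), W.mean(0).round(4))
for i in range(4):
    d=W[(i+1)%4]-W[i]; print(np.linalg.norm(d).round(4),np.degrees(np.arctan2(d[1],d[0])).round(1))
cv2.imwrite("pics/t4c.png",cv2.resize(t[205:265,245:305],None,fx=10,fy=10,interpolation=cv2.INTER_CUBIC))
E
```

```text
((276.0345153808594, 235.91378784179688), (32.31098937988281, 23.58330726623535), 21.801410675048828)
[[ 0.471  -0.0985  0.033 ]
 [ 0.5224 -0.1203  0.033 ]
 [ 0.4926 -0.1908  0.033 ]
 [ 0.4417 -0.1684  0.033 ]] [ 0.4819 -0.1445  0.033 ]
0.0558 -23.0
0.0765 -113.0
0.0556 156.2
0.0758 67.2
```

View pics/t4c.png

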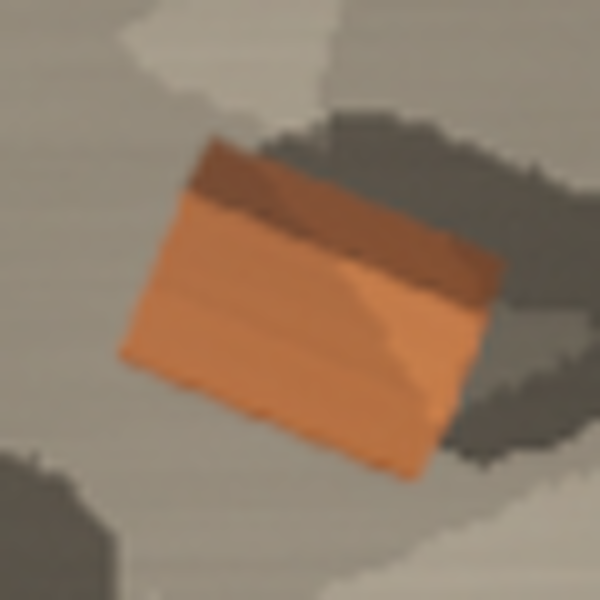

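```bash
python3 - <<'E'
from h import *
go([.46,-.17,.22],rot(-23.6,-10),"mid")
go(*gp([.484,-.14,.030],-23.6,45,-.12),"pre")
E
```

```text
mid dp [116.7 -11.3 -64.9] |134| turn [  0.21 -34.97  -0.32] |35.0|
pre dp [128.7  -2.2  95.7] |160| turn [ 5.000e-02 -8.997e+01 -4.200e-01] |90.0|
```

Call:
apply_moves(plan=[{"fingers":1,"dp":[25,0,-30],"turn":[0,-5,0]},{"fingers":1,"dp":[50,0,-55],"turn":[0,-12,0]},{"fingers":1,"dp":[75,-2,-65],"turn":[0,-19,0]},{"fingers":1,"dp":[100,-4,-65],"turn":[0,-26,0]},{"fingers":1,"dp":[117,-5,-65],"turn":[0,-33,0]}])

```text
time: 7.6
position: [0.4663, -0.1706, 0.2217]
tool_rot: [179.8, -11.7, 66.1]
contact_force: [0.0, -1.0, 0.2]
finger_gap: 0.0854
```

```bash
python3 - <<'E'
from h import *
go([.49,-.12,.22],rot(-23.6,20),"mid")
go(*gp([.484,-.14,.030],-23.6,45,-.12),"pre")
E
```

```text
mid dp [54.4  1.1 13. ] |56| turn [  0.18 -31.73  -0.36] |31.7|
pre dp [ 95.8   2.8 129. ] |161| turn [  0.1  -56.73  -0.41] |56.7|
```

Call:
apply_moves(plan=[{"fingers":1,"dp":[14,0,0],"turn":[0,-7,0]},{"fingers":1,"dp":[30,0,0],"turn":[0,-14,0]},{"fingers":1,"dp":[46,1,5],"turn":[0,-21,-0.2]},{"fingers":1,"dp":[62,2,20],"turn":[0,-28,-0.3]},{"fingers":1,"dp":[74,2,40],"turn":[0,-35,-0.4]}])

```text
time: 8.02
position: [0.5015, -0.0964, 0.1967]
tool_rot: [179.8, 23.2, 66.6]
contact_force: [0.2, -1.8, -1.3]
finger_gap: 0.0855
```

```bash
python3 - <<'E'
from h import *
go(*gp([.484,-.14,.030],-23.6,45,-.12),"pre")
E
```

```text
pre dp [67.1  1.4 60.3] |90| turn [  0.32 -21.77   0.13] |21.8|
```

Call:
apply_moves(plan=[{"fingers":1,"dp":[20,0,15],"turn":[0,-7,0]},{"fingers":1,"dp":[40,1,30],"turn":[0,-14,0]},{"fingers":1,"dp":[60,1,50],"turn":[0,-20,0]},{"fingers":1,"dp":[67,1,60],"turn":[0.3,-21.8,0]},{"fingers":1,"dp":[67,1,60],"turn":[0.3,-21.8,0]}])

```text
time: 8.43
position: [0.5147, -0.0616, 0.1085]
tool_rot: [-178.8, 45.1, 67.4]
contact_force: [0.1, -0.1, -1.4]
finger_gap: 0.0854
```

Call:
apply_moves(plan=[{"fingers":1,"dp":[0,0,0],"turn":[0,0,0]},{"fingers":1,"dp":[0,0,0],"turn":[0,0,0]}])

```text
time: 8.6
position: [0.5165, -0.0637, 0.1152]
tool_rot: [-179.6, 44.7, 66.7]
contact_force: [-1.5, 0.0, 0.5]
finger_gap: 0.0854
```

```bash
python3 - <<'E'
from h import *
go(*gp([.484,-.14,.030],-23.6,45,.022),"g")
cal=eyes.calibration("wrist"); print(proj("wrist",[.482,-.1445,.056],cal), proj("wrist",[.482+.038*.402,-.1445+.038*.916,.056],cal))
cv2.imwrite("pics/w5.png",eyes.read_camera("wrist"))
E
```

```text
g dp [  0.7   1.4 140.9] |141| turn [-0.25 -0.35  0.19] |0.5|
[251.55547845 220.34744924] [251.76810972 197.95426465]
```

View pics/w5.png

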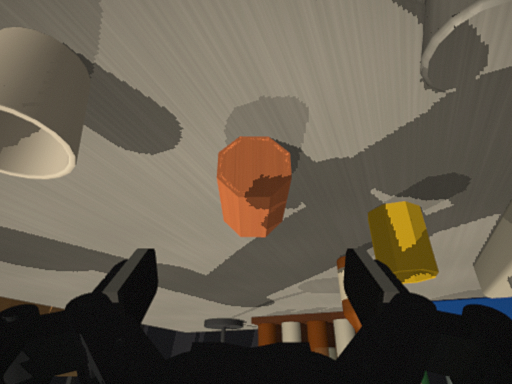

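The wrist view shows the base octagon centred at (254,168) with its top edge near row 197. The prediction was (252,198), so they agree. I'll advance along the tool.

Call:
apply_moves(plan=[{"fingers":1,"dp":[0.7,2,35],"turn":[-0.2,-0.3,0.2]},{"fingers":1,"dp":[0.7,2,70],"turn":[-0.2,-0.3,0.2]},{"fingers":1,"dp":[0.7,2,100],"turn":[-0.2,-0.3,0.2]},{"fingers":1,"dp":[0.7,2,120],"turn":[-0.2,-0.3,0.2]},{"fingers":1,"dp":[0.7,2,125],"turn":[-0.2,-0.3,0.2]}])

```text
time: 9.07
position: [0.4808, -0.1464, 0.0244]
tool_rot: [-179.9, 45.0, 66.3]
contact_force: [-1.2, 0.3, -0.9]
finger_gap: 0.0857
```

Call:
apply_moves(plan=[{"fingers":1,"dp":[0,0,8],"turn":[0,0,0]},{"fingers":1,"dp":[0,0,14],"turn":[0,0,0]},{"fingers":1,"dp":[0,0,14],"turn":[0,0,0]}])

```text
time: 9.32
position: [0.4787, -0.1538, 0.0156]
tool_rot: [-180.0, 45.0, 66.3]
contact_force: [0.1, 0.1, -0.1]
finger_gap: 0.0852
```

```bash
python3 - <<'E'
from h import *
s,p,_=pose(); print(s["time"],p,s["tool_rot"],s["contact_force"])
go(*gp([.484,-.14,.030],-23.6,45,.022),"g")
cv2.imwrite("pics/w6.png",eyes.read_camera("wrist"))
E
```

```text
9.3167 [ 0.47869262 -0.15378335  0.01562998] [-179.98318729   45.02827284   66.32440537] [ 0.08006663  0.14610128 -0.13341779]
g dp [ 0.3 -0.7  1.4] |2| turn [-0.07  0.03 -0.05] |0.1|
```

View pics/w6.png

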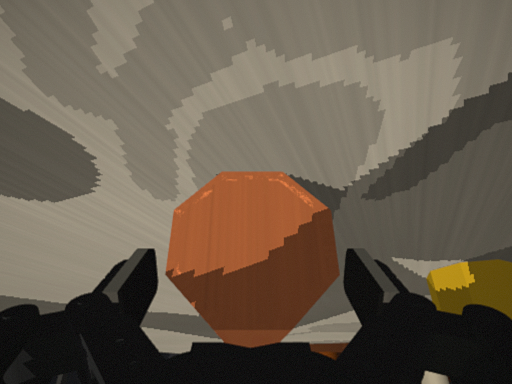

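The base octagon is centred at x≈253 between the fingers (155, 345), so I'm closing.

Call:
apply_moves(newtons=40, plan=[{"fingers":0.3,"dp":[0,0,0],"turn":[0,0,0]},{"fingers":0.3,"dp":[0,0,0],"turn":[0,0,0]},{"fingers":0.3,"dp":[0,0,0],"turn":[0,0,0]},{"fingers":0.3,"dp":[0,0,0],"turn":[0,0,0]},{"fingers":0.3,"dp":[0,0,0],"turn":[0,0,0]}])

```text
time: 9.78
position: [0.479, -0.1531, 0.0158]
tool_rot: [-180.0, 45.1, 66.4]
contact_force: [0.2, 3.7, 5.6]
finger_gap: 0.0554
```

Call:
apply_moves(plan=[{"fingers":0.3,"dp":[0,0,0],"turn":[0,0,0]},{"fingers":0.3,"dp":[0,0,0],"turn":[0,0,0]},{"fingers":0.3,"dp":[-10,0,-10],"turn":[0,0,0]},{"fingers":0.3,"dp":[-30,0,-30],"turn":[0,0,0]},{"fingers":0.3,"dp":[-50,0,-50],"turn":[0,0,0]}])

```text
time: 10.2
position: [0.478, -0.1532, 0.0868]
tool_rot: [-179.7, 45.1, 66.6]
contact_force: [0.6, -0.6, -0.7]
finger_gap: 0.0555
```

```bash
python3 - <<'E'
from h import *
s,p,R=pose(); print(p-.0225*R.as_matrix()[:,2])
go(*gp([.48,-.10,.20],-23.6,10),"a")
go(*gp([.582,.199,.20],18.9,-45),"over plate")
E
```

```text
[ 0.48444736 -0.13866385  0.10265048]
a dp [-32.2 -19.8 -96.6] |104| turn [-0.2  35.1   0.05] |35.1|
over plate dp [ 196.7  -57.1 -335. ] |393| turn [ -0.25  85.49 -47.06] |97.6|
```

Call:
apply_moves(plan=[{"fingers":0.3,"dp":[-15,-3,-20],"turn":[0,5,0]},{"fingers":0.3,"dp":[-30,-6,-45],"turn":[0,11,0]},{"fingers":0.3,"dp":[-40,-12,-70],"turn":[0,18,0]},{"fingers":0.3,"dp":[-38,-16,-90],"turn":[0,25,0]},{"fingers":0.3,"dp":[-32,-20,-100],"turn":[0,32,0]}])

```text
time: 10.62
position: [0.481, -0.1001, 0.1842]
tool_rot: [179.7, 12.6, 66.4]
contact_force: [-0.4, 0.0, -0.7]
finger_gap: 0.0557
```

```bash
python3 - <<'E'
from h import *
go(*gp([.50,-.03,.22],-10,-15),"b")
go(*gp([.582,.199,.20],18.9,-45),"over plate")
E
```

```text
b dp [ 72.6 -11.9 -30.7] |80| turn [  0.57  27.54 -13.67] |30.8|
over plate dp [318.4 -37.6 -71.4] |328| turn [ 12.6   54.99 -42.39] |70.6|
```

Call:
apply_moves(plan=[{"fingers":0.3,"dp":[14,-2,-6],"turn":[0,5.5,-2.7]},{"fingers":0.3,"dp":[29,-4,-12],"turn":[0,11,-5.4]},{"fingers":0.3,"dp":[44,-7,-18],"turn":[0.2,16.5,-8.1]},{"fingers":0.3,"dp":[58,-9,-24],"turn":[0.4,22,-10.8]},{"fingers":0.3,"dp":[72,-12,-31],"turn":[0.6,27.5,-13.6]}])

```text
time: 11.03
position: [0.4998, -0.0251, 0.1948]
tool_rot: [-179.7, -14.9, 79.9]
contact_force: [-0.6, 0.9, -2.1]
finger_gap: 0.0554
```

```bash
python3 - <<'E'
from h import *
go(*gp([.55,.09,.22],5,-30),"b")
go(*gp([.582,.199,.20],18.9,-45),"over plate")
s,p,_=pose();print(s["q"].round(1))
E
```

```text
b dp [130.   26.6  28.4] |136| turn [  5.45  14.99 -14.01] |21.2|
over plate dp [237.8  34.5  74.1] |251| turn [ 14.31  29.39 -25.47] |41.4|
[-14.4 -15.  107.3  14.8  89.1  -4.7]
```

Call:
apply_moves(plan=[{"fingers":0.3,"dp":[30,4,8],"turn":[1.8,3.7,-3.2]},{"fingers":0.3,"dp":[60,8,16],"turn":[3.6,7.4,-6.4]},{"fingers":0.3,"dp":[90,12,25],"turn":[5.4,11,-9.6]},{"fingers":0.3,"dp":[120,17,34],"turn":[7.2,14.7,-12.7]},{"fingers":0.3,"dp":[150,21,44],"turn":[9,18.4,-15.9]}])

```text
time: 11.45
position: [0.5482, 0.1256, 0.1895]
tool_rot: [-177.5, -33.7, 96.8]
contact_force: [0.0, 0.4, -1.5]
finger_gap: 0.0558
```

```bash
python3 - <<'E'
from h import *
go(*gp([.582,.199,.20],18.9,-45),"over plate")
E
```

```text
over plate dp [67.2 41.1 49.7] |93| turn [ 5.21 11.   -9.64] |15.5|
```

Call:
apply_moves(plan=[{"fingers":0.3,"dp":[22,13,16],"turn":[1.7,3.6,-3.2]},{"fingers":0.3,"dp":[45,27,33],"turn":[3.5,7.3,-6.4]},{"fingers":0.3,"dp":[67,41,49],"turn":[5.2,11,-9.6]},{"fingers":0.3,"dp":[67,41,49],"turn":[5.2,11,-9.6]},{"fingers":0.3,"dp":[67,41,49],"turn":[5.2,11,-9.6]}])

```text
time: 11.87
position: [0.5768, 0.2127, 0.1823]
tool_rot: [-179.7, -44.9, 108.5]
contact_force: [-0.6, 0.8, -0.7]
finger_gap: 0.0555
```

```bash
python3 - <<'E'
from h import *
s,p,_=pose();print(p,s["tool_rot"])
go(*gp([.582,.199,.11],18.9,-45),"low")
cv2.imwrite("pics/w7.png",eyes.read_camera("wrist"))
cv2.imwrite("pics/t7.png",eyes.read_camera("top")[100:260,50:250].repeat(3,0).repeat(3,1))
cv2.imwrite("pics/s7.png",eyes.read_camera("scene")[60:240,260:460].repeat(3,0).repeat(3,1))
E
```

```text
[0.57677622 0.21267059 0.18226529] [-179.66252478  -44.87176308  108.53638747]
low dp [-61.3   0.9  63.4] |88| turn [-0.08  0.13 -0.26] |0.3|
```

View pics/w7.png

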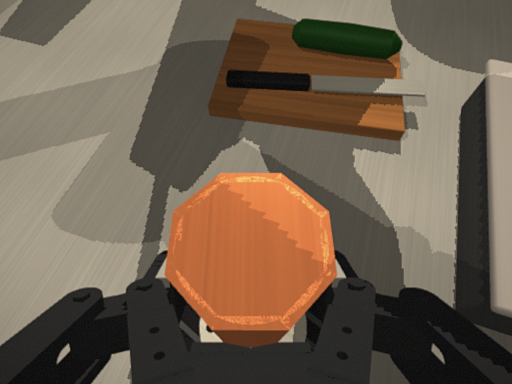

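View pics/s7.png

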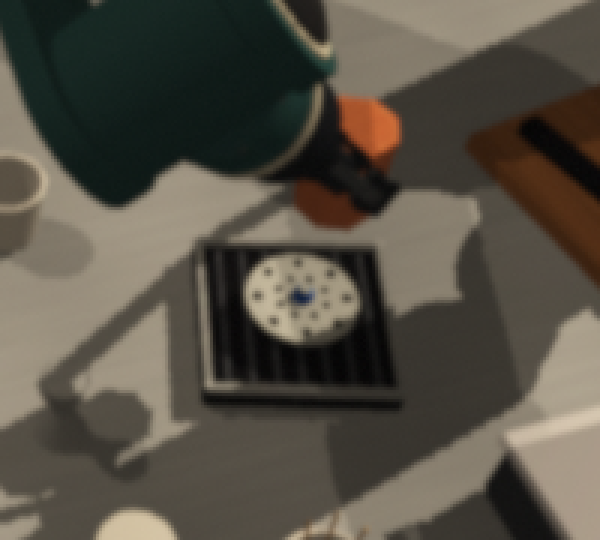

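View pics/t7.png

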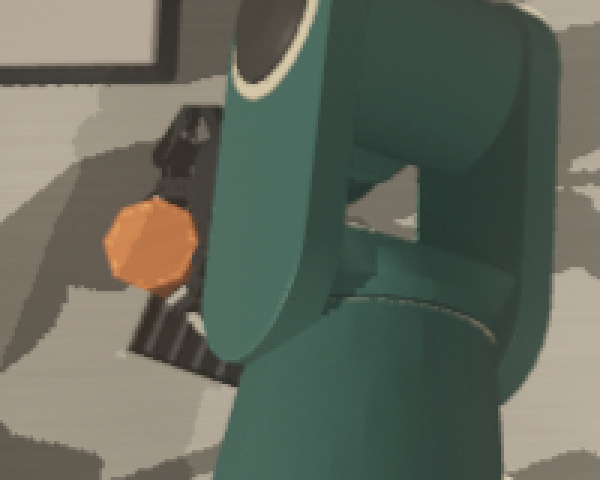

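The cup is inverted, base up at (250,250) in the wrist view and (100,182) full-frame in the top view. I'll compare that with the kinematics before lowering.

```bash
python3 - <<'E'
from h import *
s,p,R=pose(); P=p-.0225*R.as_matrix()[:,2]; print("P",P,"cup base z",P[2]+.032)
im=cv2.imread("pics/t7.png")
h=cv2.cvtColor(im,cv2.COLOR_BGR2HSV); m=cv2.inRange(h,(5,140,120),(20,255,255))
cs,_=cv2.findContours(m,cv2.RETR_EXTERNAL,cv2.CHAIN_APPROX_NONE); c=max(cs,key=cv2.contourArea)
(cx,cy),r=cv2.minEnclosingCircle(c); print(cx,cy,r)
print("top view base", onz("top",((cx-1)/3+50,(cy-1)/3+100),P[2]+.032))
im=cv2.imread("pics/w7.png");cal=eyes.calibration("wrist")
print("wrist base", onz("wrist",(251,250),P[2]+.032,cal))
E
```

```text
P [0.58190073 0.19643011 0.19980719] cup base z 0.23180719366609212
152.5 244.0 49.42934036254883
top view base [0.57961632 0.19937944 0.23180719]
wrist base [0.58173283 0.19628708 0.23180719]
```

Call:
apply_moves(plan=[{"fingers":0.3,"dp":[-18,0,18],"turn":[0,0,0]},{"fingers":0.3,"dp":[-37,0,38],"turn":[0,0,0]},{"fingers":0.3,"dp":[-54,0.5,55],"turn":[0,0,-0.2]},{"fingers":0.3,"dp":[-63,0.9,64],"turn":[0,0,-0.2]},{"fingers":0.3,"dp":[-67,0.9,68],"turn":[0,0,-0.2]}])

```text
time: 12.43
position: [0.5768, 0.2121, 0.0863]
tool_rot: [-179.8, -44.9, 108.6]
contact_force: [-0.8, -0.0, -1.6]
finger_gap: 0.0554
```

Call:
apply_moves(plan=[{"fingers":0.3,"dp":[0,0,0],"turn":[0,0,0]},{"fingers":0.3,"dp":[0,0,0],"turn":[0,0,0]}])

```text
time: 12.6
position: [0.5779, 0.2125, 0.0889]
tool_rot: [179.9, -44.9, 108.8]
contact_force: [0.1, -0.1, -1.7]
finger_gap: 0.0558
```

```bash
python3 - <<'E'
from h import *
s,p,R=pose(); P=p-.0225*R.as_matrix()[:,2]; print("P",P,s["tool_rot"],s["contact_force"])
t=eyes.read_camera("top"); sc=eyes.read_camera("scene")
cv2.imwrite("pics/t8.png",cv2.resize(t[140:250,75:195],None,fx=5,fy=5,interpolation=cv2.INTER_CUBIC))
cv2.imwrite("pics/s8.png",cv2.resize(sc[80:210,300:420],None,fx=5,fy=4.6,interpolation=cv2.INTER_CUBIC))
m=cv2.inRange(cv2.cvtColor(t,cv2.COLOR_BGR2HSV),(5,140,120),(20,255,255)); m[:, 200:]=0
cs,_=cv2.findContours(m,cv2.RETR_EXTERNAL,cv2.CHAIN_APPROX_NONE); c=max(cs,key=cv2.contourArea)
(cx,cy),r=cv2.minEnclosingCircle(c); print(cx,cy,r, onz("top",(cx,cy),P[2]+.032))
E
```

```text
P [0.58298427 0.19746712 0.10485209] [179.92223742 -44.85075233 108.81745269] [ 0.10939521 -0.10743575 -1.66213076]
116.5 189.5 14.30044937133789 [0.58039082 0.200188   0.13685209]
```

View pics/t8.png

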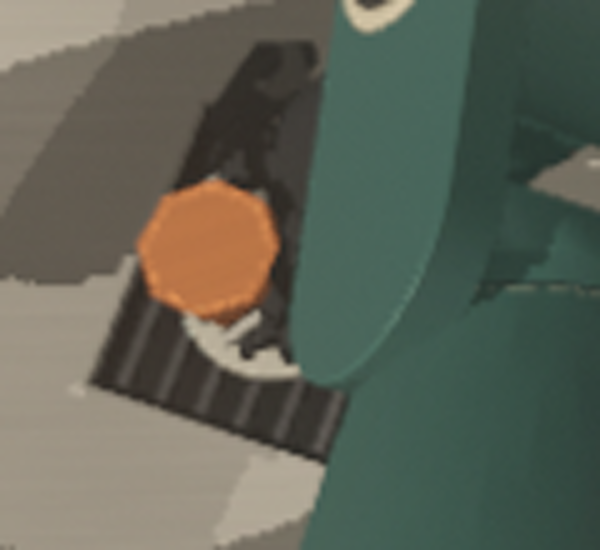

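View pics/s8.png

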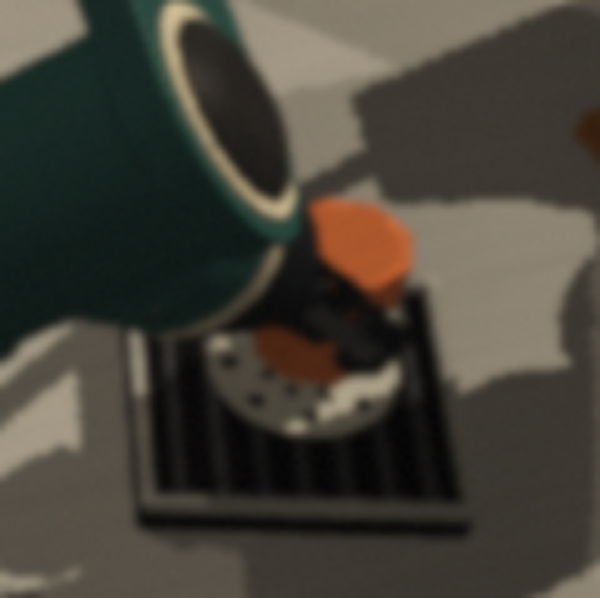

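Top view puts the cup base at (0.580, 0.200) and the plate centre at (0.5805, 0.199), so it's centred to about 1 mm. I'll lower until it touches.

Call:
apply_moves(plan=[{"fingers":0.3,"dp":[-4,0,4],"turn":[0,0,0]},{"fingers":0.3,"dp":[-7,0,7],"turn":[0,0,0]},{"fingers":0.3,"dp":[-9,0,9],"turn":[0,0,0]},{"fingers":0.3,"dp":[-9,0,9],"turn":[0,0,0]}])

```text
time: 13.03
position: [0.5771, 0.2127, 0.0739]
tool_rot: [-179.9, -44.9, 108.7]
contact_force: [0.0, 0.1, -1.9]
finger_gap: 0.0554
```

Call:
apply_moves(plan=[{"fingers":0.3,"dp":[-1,0,1],"turn":[0,0,0]},{"fingers":0.3,"dp":[-1,0,1],"turn":[0,0,0]}])

```text
time: 13.2
position: [0.5773, 0.2127, 0.0731]
tool_rot: [-179.9, -44.9, 108.7]
contact_force: [0.2, 0.7, -1.8]
finger_gap: 0.0554
```

Call:
apply_moves(plan=[{"fingers":0.3,"dp":[-0.7,0,0.7],"turn":[0,0,0]},{"fingers":0.3,"dp":[-0.7,0,0.7],"turn":[0,0,0]}])

```text
time: 13.37
position: [0.5775, 0.2127, 0.0724]
tool_rot: [-180.0, -44.9, 108.8]
contact_force: [0.1, 0.4, -1.4]
finger_gap: 0.0556
```

Call:
apply_moves(plan=[{"fingers":0.3,"dp":[-0.5,0,0.5],"turn":[0,0,0]},{"fingers":0.3,"dp":[-0.5,0,0.5],"turn":[0,0,0]},{"fingers":0.3,"dp":[-0.5,0,0.5],"turn":[0,0,0]}])

```text
time: 13.62
position: [0.5775, 0.2127, 0.072]
tool_rot: [-180.0, -44.9, 108.8]
contact_force: [-0.2, -1.0, 2.6]
finger_gap: 0.0557
```

Call:
apply_moves(plan=[{"fingers":0.3,"dp":[-0.5,0,0.5],"turn":[0,0,0]},{"fingers":0.3,"dp":[-0.5,0,0.5],"turn":[0,0,0]},{"fingers":0.3,"dp":[-0.5,0,0.5],"turn":[0,0,0]}])

```text
time: 13.87
position: [0.5775, 0.2127, 0.0711]
tool_rot: [-180.0, -44.9, 108.8]
contact_force: [0.2, -0.4, 2.7]
finger_gap: 0.0551
```

Force went from −1.6 N (cup weight) to +2.7 N, which is the spring preload, and the plate is starting to move. I'll press on down with the cup still held.

Call:
apply_moves(plan=[{"fingers":0.3,"dp":[-1.5,0,1.5],"turn":[0,0,0]},{"fingers":0.3,"dp":[-3,0,3],"turn":[0,0,0]},{"fingers":0.3,"dp":[-4.5,0,4.5],"turn":[0,0,0]},{"fingers":0.3,"dp":[-6,0,6],"turn":[0,0,0]},{"fingers":0.3,"dp":[-6,0,6],"turn":[0,0,0]}])

```text
time: 14.28
position: [0.5776, 0.2127, 0.0622]
tool_rot: [-180.0, -44.9, 108.8]
contact_force: [-0.0, -1.6, 6.1]
finger_gap: 0.0557
```

Call:
apply_moves(plan=[{"fingers":0.3,"dp":[-0.7,0,0.7],"turn":[0,0,0]},{"fingers":0.3,"dp":[-0.7,0,0.7],"turn":[0,0,0]}])

```text
time: 14.45
position: [0.5776, 0.2127, 0.0615]
tool_rot: [-180.0, -44.9, 108.8]
contact_force: [-0.3, -2.0, 6.8]
finger_gap: 0.0553
```

Call:
apply_moves(plan=[{"fingers":0.3,"dp":[-0.7,0,0.7],"turn":[0,0,0]},{"fingers":0.3,"dp":[-0.7,0,0.7],"turn":[0,0,0]}])

```text
time: 14.62
position: [0.5776, 0.2127, 0.0605]
tool_rot: [-180.0, -44.9, 108.8]
contact_force: [-0.8, -0.8, 6.5]
finger_gap: 0.0556
```

Call:
apply_moves(plan=[{"fingers":0.3,"dp":[-0.5,0,0.5],"turn":[0,0,0]},{"fingers":0.3,"dp":[-0.5,0,0.5],"turn":[0,0,0]}])

```text
time: 14.78
position: [0.5776, 0.2127, 0.0602]
tool_rot: [180.0, -44.9, 108.8]
contact_force: [-2.5, -1.8, 10.1]
finger_gap: 0.0553
```

Call:
apply_moves(plan=[{"fingers":0.3,"dp":[-0.4,0,0.4],"turn":[0,0,0]},{"fingers":0.3,"dp":[-0.4,0,0.4],"turn":[0,0,0]}])

```text
time: 14.95
position: [0.5776, 0.2127, 0.0602]
tool_rot: [180.0, -44.9, 108.8]
contact_force: [-3.7, -3.2, 14.5]
finger_gap: 0.0557
```

At the stop: z holds at 0.0602 and force climbs to 14.5 N. I'll hold here.

Call:
apply_moves(plan=[{"fingers":0.3,"dp":[0,0,0],"turn":[0,0,0]},{"fingers":0.3,"dp":[0,0,0],"turn":[0,0,0]},{"fingers":0.3,"dp":[0,0,0],"turn":[0,0,0]},{"fingers":0.3,"dp":[0,0,0],"turn":[0,0,0]},{"fingers":0.3,"dp":[0,0,0],"turn":[0,0,0]}])

```text
time: 15.37
position: [0.5776, 0.2127, 0.0602]
tool_rot: [180.0, -44.9, 108.8]
contact_force: [-4.0, -3.4, 14.7]
finger_gap: 0.0553
```

Call:
apply_moves(plan=[{"fingers":0.3,"dp":[0,0,0],"turn":[0,0,0]},{"fingers":0.3,"dp":[0,0,0],"turn":[0,0,0]},{"fingers":0.3,"dp":[0,0,0],"turn":[0,0,0]},{"fingers":0.3,"dp":[0,0,0],"turn":[0,0,0]},{"fingers":0.3,"dp":[0,0,0],"turn":[0,0,0]}])

```text
time: 15.78
position: [0.5776, 0.2127, 0.0602]
tool_rot: [180.0, -44.9, 108.8]
contact_force: [-3.0, -4.4, 14.5]
finger_gap: 0.0557
```

Call:
apply_moves(plan=[{"fingers":0.3,"dp":[0,0,0],"turn":[0,0,0]},{"fingers":0.3,"dp":[0,0,0],"turn":[0,0,0]},{"fingers":0.3,"dp":[0,0,0],"turn":[0,0,0]},{"fingers":0.3,"dp":[0,0,0],"turn":[0,0,0]},{"fingers":0.3,"dp":[0,0,0],"turn":[0,0,0]}])

```text
time: 16.2
position: [0.5776, 0.2127, 0.0602]
tool_rot: [180.0, -44.9, 108.8]
contact_force: [-3.4, -4.1, 14.5]
finger_gap: 0.0555
```

Call:
apply_moves(plan=[{"fingers":0.3,"dp":[0,0,0],"turn":[0,0,0]},{"fingers":0.3,"dp":[0,0,0],"turn":[0,0,0]},{"fingers":0.3,"dp":[0,0,0],"turn":[0,0,0]},{"fingers":0.3,"dp":[0,0,0],"turn":[0,0,0]},{"fingers":0.3,"dp":[0,0,0],"turn":[0,0,0]}])

```text
time: 16.62
position: [0.5776, 0.2127, 0.0602]
tool_rot: [180.0, -44.9, 108.8]
contact_force: [-3.2, -4.1, 13.9]
finger_gap: 0.0553
```

Call:
apply_moves(plan=[{"fingers":0.3,"dp":[0,0,0],"turn":[0,0,0]},{"fingers":0.3,"dp":[0,0,0],"turn":[0,0,0]},{"fingers":0.3,"dp":[0,0,0],"turn":[0,0,0]},{"fingers":0.3,"dp":[0,0,0],"turn":[0,0,0]}])

```text
time: 16.95
position: [0.5776, 0.2127, 0.0602]
tool_rot: [180.0, -44.9, 108.8]
contact_force: [-2.6, -4.6, 13.7]
finger_gap: 0.0552
```

Call:
apply_moves(plan=[{"fingers":0.3,"dp":[2,0,-2],"turn":[0,0,0]},{"fingers":0.3,"dp":[4,0,-4],"turn":[0,0,0]},{"fingers":0.3,"dp":[6,0,-6],"turn":[0,0,0]},{"fingers":0.3,"dp":[8,0,-8],"turn":[0,0,0]},{"fingers":0.3,"dp":[8,0,-8],"turn":[0,0,0]}])

```text
time: 17.37
position: [0.5776, 0.2127, 0.0709]
tool_rot: [180.0, -44.9, 108.8]
contact_force: [1.5, 0.1, 3.6]
finger_gap: 0.0555
```

Call:
apply_moves(plan=[{"fingers":0.3,"dp":[0.6,0,-0.6],"turn":[0,0,0]},{"fingers":0.3,"dp":[0.6,0,-0.6],"turn":[0,0,0]}])

```text
time: 17.53
position: [0.5775, 0.2127, 0.0712]
tool_rot: [-180.0, -44.9, 108.8]
contact_force: [2.2, 0.1, 3.6]
finger_gap: 0.0553
```

Call:
apply_moves(plan=[{"fingers":0.3,"dp":[0.5,0,-0.5],"turn":[0,0,0]},{"fingers":0.3,"dp":[0.5,0,-0.5],"turn":[0,0,0]}])

```text
time: 17.7
position: [0.5774, 0.2127, 0.072]
tool_rot: [-180.0, -44.9, 108.8]
contact_force: [1.8, 0.2, 3.4]
finger_gap: 0.0557
```

Call:
apply_moves(plan=[{"fingers":0.3,"dp":[0.3,0,-0.3],"turn":[0,0,0]},{"fingers":0.3,"dp":[0.3,0,-0.3],"turn":[0,0,0]}])

```text
time: 17.87
position: [0.5773, 0.2126, 0.0723]
tool_rot: [-179.9, -44.9, 108.7]
contact_force: [1.4, 0.4, 1.6]
finger_gap: 0.0551
```

Force is now falling below the preload, so the plate is back at the top. I'll release.

Call:
apply_moves(plan=[{"fingers":0.8,"dp":[0,0,0],"turn":[0,0,0]},{"fingers":1,"dp":[0,0,0],"turn":[0,0,0]},{"fingers":1,"dp":[0,0,0],"turn":[0,0,0]},{"fingers":1,"dp":[0,0,0],"turn":[0,0,0]},{"fingers":1,"dp":[0,0,0],"turn":[0,0,0]}])

```text
time: 18.28
position: [0.5773, 0.2126, 0.0723]
tool_rot: [-179.9, -44.9, 108.7]
contact_force: [0.1, -0.4, 0.1]
finger_gap: 0.0856
```

```bash
python3 - <<'E'
from h import *
s,p,_=pose(); print(p,s["finger_gap"],s["contact_force"])
cv2.imwrite("pics/w9.png",eyes.read_camera("wrist"))
E
```

```text
[0.57729448 0.21261644 0.0723281 ] 0.08557893757745898 [ 0.12200564 -0.3662287   0.14063601]
```

View pics/w9.png

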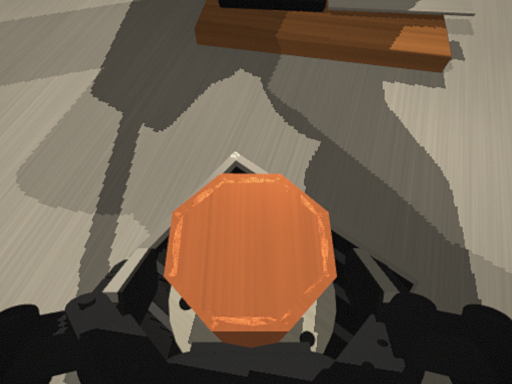

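The fingers are clear on both sides, with the base at (250,253) between them. I'll retreat along the tool axis.

Call:
apply_moves(plan=[{"fingers":1,"dp":[0,0,-15],"turn":[0,0,0]},{"fingers":1,"dp":[0,0,-40],"turn":[0,0,0]},{"fingers":1,"dp":[0,0,-75],"turn":[0,0,0]},{"fingers":1,"dp":[0,0,-110],"turn":[0,0,0]},{"fingers":1,"dp":[-5,0,-145],"turn":[0,0,0]}])

```text
time: 18.75
position: [0.6118, 0.1111, 0.1744]
tool_rot: [180.0, -44.8, 108.8]
contact_force: [0.5, 0.0, 0.1]
finger_gap: 0.0855
```

Call:
apply_moves(plan=[{"fingers":1,"dp":[10,0,-30],"turn":[0,-5,0]},{"fingers":1,"dp":[20,-20,-55],"turn":[0,-10,0]},{"fingers":1,"dp":[20,-45,-75],"turn":[0,-15,0]},{"fingers":1,"dp":[20,-70,-95],"turn":[0,-20,0]},{"fingers":1,"dp":[20,-90,-100],"turn":[0,-20,0]}])

```text
time: 19.17
position: [0.5441, 0.0285, 0.2619]
tool_rot: [179.7, -24.3, 108.9]
contact_force: [-0.1, 0.6, 0.7]
finger_gap: 0.0851
```

```bash
python3 - <<'E'
from h import *
s,p,_=pose(); print(p,s["finger_gap"],s["contact_force"])
t=eyes.read_camera("top"); sc=eyes.read_camera("scene")
cv2.imwrite("pics/t10.png",t); cv2.imwrite("pics/s10.png",sc)
m=cv2.inRange(cv2.cvtColor(t,cv2.COLOR_BGR2HSV),(5,140,120),(20,255,255)); m[:, 175:]=0;m[:,:80]=0
cs,_=cv2.findContours(m,cv2.RETR_EXTERNAL,cv2.CHAIN_APPROX_NONE)
if cs:
    c=max(cs,key=cv2.contourArea); (cx,cy),r=cv2.minEnclosingCircle(c); print(cx,cy,r, onz("top",(cx,cy),.121))
E
```

```text
[0.54405033 0.02848025 0.26191575] 0.0850650020353164 [-0.08123233  0.56899973  0.72858425]
118.98201751708984 191.25540161132812 14.038360595703125 [0.57938432 0.19997493 0.121     ]
```

View pics/t10.png

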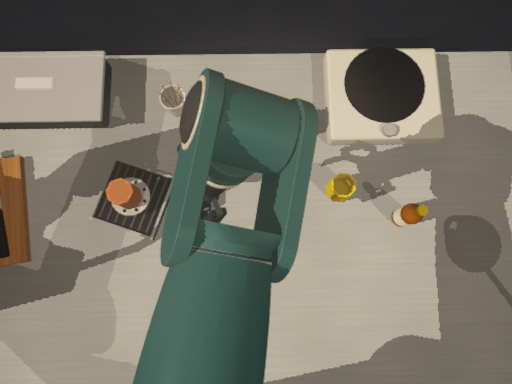

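View pics/s10.png

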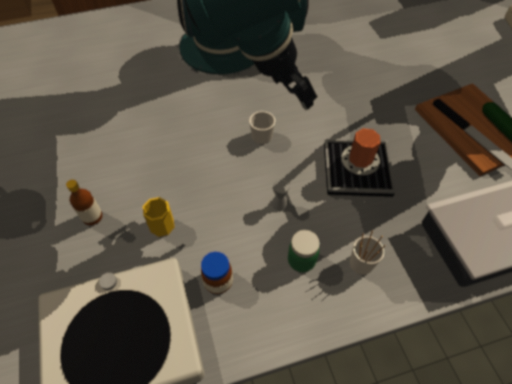

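The scene view shows the cup upside down at (365,147) on the plate, the bystanders where they were, and the arm clear. One cross-check from the scene camera.

```bash
python3 - <<'E'
from h import *
sc=cv2.imread("pics/s10.png"); cv2.imwrite("pics/s10c.png",cv2.resize(sc[115:205,315:405],None,fx=6.5,fy=6.5,interpolation=cv2.INTER_CUBIC))
m=cv2.inRange(cv2.cvtColor(sc,cv2.COLOR_BGR2HSV),(3,130,60),(20,255,255)); m[:,:340]=0;m[:,395:]=0;m[:110]=0;m[180:]=0
c=max(cv2.findContours(m,cv2.RETR_EXTERNAL,cv2.CHAIN_APPROX_NONE)[0],key=cv2.contourArea)
print(cv2.boundingRect(c))
for z,n in((.121,"base"),(.045,"rim")):
    q=np.array([proj("scene",[.582+.0305*np.cos(a),.1988+.0305*np.sin(a),z]) for a in np.radians(np.arange(0,360,5))]); print(n,q.min(0).round(1),q.max(0).round(1))
E
```

```text
(350, 128, 31, 39)
base [353.  127.4] [380.  147.6]
rim [347.1 148.4] [372.4 168. ]
```

View pics/s10c.png

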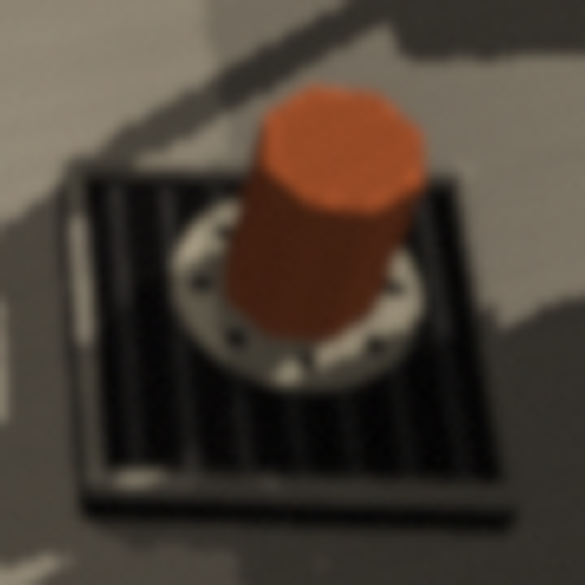

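Seen this way the cup may sit 2–3 mm to the right of the plate centre. I'll measure it relative to the plate within the same camera.

```bash
python3 - <<'E'
from h import *
# scene plate extents by hand from both crops, and cup base octagon
f=lambda u,v:((u+.5)/6.5+315-.5,(v+.5)/6.5+115-.5)
base=[(262,150),(272,115),(305,90),(377,92),(420,130),(427,172),(360,212),(300,200)]
sc=cv2.imread("pics/s10.png"); hsv=cv2.cvtColor(sc,cv2.COLOR_BGR2HSV)
m=cv2.inRange(hsv,(3,130,105),(20,255,255)); m[:,:340]=0;m[:,395:]=0;m[:110]=0;m[180:]=0
c=max(cv2.findContours(m,cv2.RETR_EXTERNAL,cv2.CHAIN_APPROX_NONE)[0],key=cv2.contourArea)
W=np.array([onz("scene",p[0].astype(float),.121)[:2]*1000 for p in c],np.float32)
print("base scene mask",cv2.minEnclosingCircle(W))
W=np.array([onz("scene",f(*p),.121)[:2]*1000 for p in base],np.float32); print("hand",cv2.minEnclosingCircle(W))
# plate in before pictures: contour rays to z=.045, circle
for n,img,(u0,v0) in (("top","pics/top0.png",(130,196)),("scene","pics/scene0.png",(360,160))):
    im=cv2.imread(img); k=np.zeros(im.shape[:2],np.uint8); cv2.circle(k,(u0,v0),27,255,-1)
    for th in (70,85,100):
        b=((im.max(2)>th)&(k>0)).astype(np.uint8); _,l,st,_=cv2.connectedComponentsWithStats(b); j=1+np.argmax(st[1:,4])
        c=max(cv2.findContours((l==j).astype(np.uint8),cv2.RETR_EXTERNAL,cv2.CHAIN_APPROX_NONE)[0],key=len)
        W=np.array([onz(n,p[0].astype(float),.045)[:2]*1000 for p in c],np.float32); print(n,th,cv2.minEnclosingCircle(W))
t=cv2.imread("pics/t10.png");m=cv2.inRange(cv2.cvtColor(t,cv2.COLOR_BGR2HSV),(5,140,120),(20,255,255)); m[:, 175:]=0;m[:,:80]=0
c=max(cv2.findContours(m,cv2.RETR_EXTERNAL,cv2.CHAIN_APPROX_NONE)[0],key=cv2.contourArea)
W=np.array([onz("top",p[0].astype(float),.121)[:2]*1000 for p in c],np.float32); print("base top",cv2.minEnclosingCircle(W))
for n,im in(("top","pics/top0.png"),("scene","pics/scene0.png")):
    im=cv2.imread(im); h=cv2.cvtColor(im,cv2.COLOR_BGR2HSV); m=cv2.inRange(h,(100,90,30),(130,255,255))
    u0,v0=(130,196) if n=="top" else (360,160); k=np.zeros_like(m); cv2.circle(k,(u0,v0),12,255,-1); m&=k
    M=cv2.moments(m,True); uv=(M["m10"]/M["m00"],M["m01"]/M["m00"]); print(n,"nozzle",uv,M["m00"],onz(n,uv,.049))
E
```

```text
base scene mask ((582.998779296875, 200.7958221435547), 29.653244018554688)
hand ((581.8533325195312, 200.43911743164062), 30.487911224365234)
top 70 ((573.3492431640625, 200.29307556152344), 54.670265197753906)
top 85 ((581.1032104492188, 199.64195251464844), 47.33058166503906)
top 100 ((581.3125, 199.22325134277344), 46.676788330078125)
scene 70 ((584.2714233398438, 199.5497283935547), 48.38454055786133)
scene 85 ((583.891357421875, 198.6884307861328), 47.37157440185547)
scene 100 ((583.7752685546875, 198.7360382080078), 46.4467658996582)
base top ((579.7267456054688, 200.1527862548828), 30.52871322631836)
top nozzle (130.33333333333334, 196.53333333333333) 15.0 [0.57949534 0.19665108 0.049     ]
scene nozzle (359.6666666666667, 158.77777777777777) 9.0 [0.58673178 0.19550832 0.049     ]
```

```bash
python3 - <<'E'
from h import *
print(close_job())
E
```

```text
the job is handed in; nothing more can be done
None
```

The copper cup is upside down on the rinser plate, about 2 mm off centre, and the job is handed in at about 19 s of the 72 s allowed. `close_job()` gave no verdict.

**How it was done:** I gripped the upright cup with the tool at 45° and turned it a quarter onto one of its flat sides on clear counter. I then regripped it from the base end, turned it another quarter to mouth-down, and lowered it over the nozzle.

**Press:** I pushed with the cup still gripped. The spring began to resist at its preload (about 4 N), and the plate stopped after about 12 mm of travel. Beyond that, the force rose while the height stayed fixed. I held it there at about 14 N for about 2.1 s, raised it until the force fell below the preload, then released and backed off.

**Last checks:**
- **Centring:** against the plate centre seen earlier by the same camera, the cup is off by about (-1.5, +0.7) mm in the top view and (-1 to -2, +2) mm in the scene view. I left this as it was.
- **Disagreement:** the two cameras differ by about 3 mm on absolute position. The nozzle's colour mask was too small to use for centring.
- **Bystanders:** in the final pictures, by eye only, the objects look where they were. In the top view the arm hid the white cup, jigger and jars, so for those I relied on the scene view.
- **Arm:** it is clear of everything with the gripper open, and the wrist force reads about zero.
- **Forces:** the largest I saw was about 24 N upward, about 27 N in all, when the cup touched the counter as it was laid on its side.

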